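# Clamp the pen lamp and hold the clear block in its light

## Robot

A 7-joint arm with a two-finger parallel gripper is mounted at the origin on a cart in front of the work surface, level with it; the furniture and walls round the work are solid. World frame = base frame: x ahead of the robot, y to its left, z up, the work surface at z = 0. Lengths are in m, angles in rad, forces in N, time in s.
With the tool pointing down it reaches from about 0.4 to 0.875 m from the base axis. Payload 4.4 kg.
Tool frame: the origin (TCP) lies between the finger pads; the fingertips stand 22 mm ahead of it and the grasp point (between the pads) lies 3 mm ahead of it; z points along the fingers, y is the line along which they close (so a half turn about z gives the same grasp; the last joint's range is limited). The gripper opens to 85 mm and grips with 20 to 120 N. Pads are 22 mm wide; open, the fingers measure 114 mm over their backs; the gripper's body (76 mm by 85 mm) begins 54 mm behind the grasp point. The pads swing forward as they close: fully open they stand 13 mm farther back than shut.
Start: joints at [1.139, 0.628, 0.038, 1.517, -0.027, 0.996, -0.02], TCP at [0.233, -0.607, 0.253] pointing down, gripper open.
Joint ranges: [-3.06, 3.06], [-0.37, 2.12], [-1.25, 1.32], [0.18, 2.47], [-1.1, 4.24], [0.23, 1.98], [-2.94, 2.94]. Speed limits (rad/s): [2.57, 2.57, 3.14, 3.14, 3.14, 3.14, 3.14].

## Interface

Orientations are given as a unit quaternion [w, x, y, z].
In Python, from workcell import bot gives the robot as it stands. The module is installed in compiled form; this text tells all that it offers.
- The arm moves only by the shell command python3 -m inch 'ROWS' [FORCE]. ROWS is JSON, a list of rows, each an object with "fingers": the finger opening in mm, from 0 to 85.4; "slide": the shift along the tool's x, y, z in mm, a list of three; "spin": the turn about the tool's z in rad. In form: [{"fingers": fingers, "slide": [x, y, z], "spin": spin}, ...]. A call has 1 to 10 rows; each row shifts and turns the commanded pose from where the row before left it, along the tool's axes as they then stand; what a row does not reach is not made up. A row lasts 1/10 s, in which the tool goes at most 50 mm and 8.59 degrees, less where a joint would pass 70% of its speed; a pose out of reach is approached as far as the arm can. A call is refused whole if a number of a shift passes 50 or a number of a turn 0.15, either way. A call with a gripper value outside its range is refused whole. The fingers move at their own pace and stop on an object; FORCE is the grip in N (left out, the last holds). Time passes only in rows, so rows that do not move let the fingers close. It gives the time, the measured TCP pose, the force, the opening and the grip force at its end, in the units of the state.
- bot.state(): the state, without advancing time (a new reading comes with each control period).
- bot.camera(name): name is "side" or "top" or "wrist"; returns a dict with "img" (480x640x3 uint8, red, green, blue), "range_z" (480x640 float32, m along the optical axis (not along the pixel's ray), 0 where there is no reading), "fov_y" (degrees; the focal length in pixels is half the picture's height over the tangent of half this angle, whatever the lens; pixels are square), "cx", "cy" (the principal point, pixels), "camera_from_world" (4x4, takes a point from world to camera coordinates). Camera axes: x right, y down, z forward; pixel columns grow to the right and rows downward; lengths in m; the calibration is good to about 2 mm. A picture is of the moment at which its call begins.
- bot.close_job(): hands the job in; it is judged then, once.
The state is a dict: "clock": time; "joint_pos": joint angles; "joint_velocities": joint speeds; "effort": joint torques, N m; "eef_pos": TCP position; "ee_rot": TCP orientation; "contact_force": force on the tool from outside, world axes, zero at the start; "wrist_torque": the same for the moment, N m; "gripper_width": finger opening in m; "grip_force": force on a finger pad.
Only numpy, scipy, OpenCV 4.12 (cv2) and the standard library are available. Lean on these libraries where they do the work, as an engineer would, in place of code of your own. Each camera call takes 0.05 s, during which the arm holds its last target. There are 200 camera calls.

## Task

Tighten the upright chuck on the pen lamp that stands in it: turn the knurled sleeve clockwise, seen from above, as far as it will go, so that the three jaws grip the lamp firmly, and let go of the sleeve. Then take the tallest of the three clear blocks by its two frosted narrow sides only (fingers must never touch the wide polished faces, and the other blocks and things on the bench stay where they are) and hold it upright in the lamp's light: centred over the lens, its lower end about 2 cm above the lens and touching nothing, its polished faces parallel to the stand's dark backboard. Finish while still holding it there.

Things in the scene. Friction and masses are not known exactly. Their poses are not given: they have to be found in the camera images.
- stand: Fixed inspection stand: plywood foot plate 215 x 120 x 10 mm (along the stand's x, y) with an upright steel chuck and, 137 mm behind the chuck's axis (+x of the stand), a dark wooden backboard 120 mm wide whose top is 170 mm above the bench; the board's face is square to the stand's x axis. Origin on the chuck's axis at bench height; z up.
- sleeve_grip (a point): Point on the chuck's upright axis at half the height of the knurled sleeve, 50 mm above the bench. The sleeve is a steel cylinder 50 mm in diameter, from 34 to 66 mm above the bench; below it is a collar 40 mm in diameter. Above it stand only the jaws (to 75 mm above the bench, within 19 mm of the axis) and the lamp (to 90 mm).
- sleeve (a joint): Turn of the sleeve in rad, growing clockwise seen from above. 0 = jaws fully open, starts between 0 and 0.2. The three jaws move in together, 4 mm per rad, meet the lamp at about 1.05 and grip it firmly when the turn ends at a hard stop at 1.2. Turning takes about 0.25 N m, up to 0.5 N m when tight; it stays where it is left.
- lens (a point): Centre of the lens: the upper end of the pen lamp, a loose metal rod 14 mm in diameter and 58 mm long that stands upright in the chuck on a flat floor 32 mm above the bench, about 40 g; lens 90 mm above the bench. It shines straight up along the lamp's axis (the light itself is not drawn).
- cell_tall_center (a point): Centre (half-way up) of the tallest clear block, loose, upright, 74 mm tall, 16 mm thick along its own x and 30 mm wide along its own y, 42 g. Its wide faces (square to its x) are clear and polished; its narrow sides (square to its y, 30 mm apart) are frosted white strips 4 mm deep. z along its height. It stands on a cork board, 7 mm above the bench.
- cell_tall_foot (a point): Centre of the lower end of the tallest block, 37 mm below its centre along its z; same axes.
- cell_tall: The tallest block as a whole, with its frosted strips; origin at the centre of its lower end.
- cell_tall_clear: The clear polished middle part of the tallest block, 16 x 22 x 74 mm, between the frosted strips: fingers must not touch it. Origin at the centre of the block's lower end, axes as the block's.
- cell_mid_center (a point): Centre of the middle block, same make and cross-section, 58 mm tall; a bystander.
- cell_low_center (a point): Centre of the shortest block, same make and cross-section, 44 mm tall; a bystander.
- cell_mid: The middle block, origin at the centre of its lower end.
- cell_low: The shortest block, origin at the centre of its lower end.
- board: Fixed cork-faced board 120 x 210 mm (its x, y), 7 mm high, on which the three blocks stand in a row along its y, centres about 70 mm apart, in any order, frosted sides looking roughly along the board's x. Origin at its centre at bench height.
- lamp: The pen lamp, origin at the centre of its lower end, z up along it.
- jaw0: One of the chuck's three jaws, moved by the sleeve; its origin lies on the chuck's axis at bench height and slides as it closes.
- jaw1: Second jaw, likewise.
- jaw2: Third jaw, likewise.
- toy_wheel: Bystander: turned wooden toy wheel, 36 mm across, 14 mm high, origin under its centre.
- toy_wheel2: Bystander: another such wheel.
- driver: Bystander: screwdriver lying down, 222 mm long (its y), 29 mm thick.
- measure: Bystander: yellow tape measure, 38 x 75 x 62 mm.
- offcut: Bystander: pine block, 85 x 150 x 62 mm.
- sander: Bystander: sanding block, 63 x 101 x 34 mm.
- glue: Bystander: glue bottle, 58 mm across, 187 mm tall.
There are look-alikes about, which are no part of the job. Leave any orange or red look-alike of the cell_tall alone.

How it is judged:
On the way, in this order (a step that is already met when the one before it is completed fails the run):
1. the chuck is tight: all three jaws press on the lamp, and the sleeve has been let go (value of joint sleeve above 1.08 rad and contact force between each of jaw0, jaw1, jaw2 and lamp above 1 N and contact force between the fingers and stand below 0.2 N), for 0.2 s.
2. the tallest block is lifted off the board in the fingers (height (world z) of cell_tall_foot above 0.03 m and contact force between the fingers and cell_tall above 2 N), for 0.2 s.
At the end, for the whole second after the job is handed in: Tallest block held still by its frosted sides, lower end within 8 mm of the lens axis and 8 to 40 mm above the lens, upright within 0.12 rad, polished faces parallel to the backboard within 0.15 rad, touching neither lamp nor stand; chuck tight (sleeve past 1.08, all jaws pressing on the lamp) (horizontal distance between cell_tall_foot and lens below 0.008 m and z of cell_tall_foot in the frame of lens between 0.008 and 0.04 m and angle between cell_tall_center's own z axis and vertical below 0.12 rad and angle between the x axis of cell_tall_center and the x axis of stand, either way round below 0.15 rad and contact force between the fingers and cell_tall above 2 N and contact force between the fingers and cell_tall_clear below 0.3 N and contact force between each of stand, lamp and cell_tall below 0.1 N and linear speed of cell_tall below 0.02 m/s and value of joint sleeve above 1.08 rad and contact force between each of jaw0, jaw1, jaw2 and lamp above 1 N and angle between lens's own z axis and vertical below 0.08 rad); the arm keeps its last pose, push and grip.
It fails at once if fingers touch the polished faces of the tallest block (contact force between the fingers and cell_tall_clear above 0.5 N).
It fails at once if another block is moved more than 2 cm (distance of any of cell_mid_center, cell_low_center from where it was at the start of the episode above 0.02 m).
It fails at once if a bystander is pushed more than 4 cm (distance of any of toy_wheel, toy_wheel2, driver, measure, offcut, sander, glue from where it was at the start of the episode above 0.04 m).
It also fails if it takes over 61 s, if anything falls off the work surface, if the arm or the gripper's body presses on something with over 40 N, if the wrist force passes 120 N, or if a joint passes its speed limit or range.

## Working session

There is one attempt and no reset: what is moved stays moved. The work goes in short steps, Python scripts to look and compute and a shell command to move; the robot and the scene stay as the last step left them, time stands still between calls to the robot, and variables do not carry over. Pictures are saved under pics/ and viewed, at most 10 in all, crops included, and the job is handed in when it is done.

```bash
mkdir -p pics; cat > h.py <<'E'
import numpy as np,cv2
from workcell import bot
from scipy.spatial.transform import Rotation as R
def cloud(c):
    h,w=c["range_z"].shape; f=h/2/np.tan(np.radians(c["fov_y"])/2)
    u,v=np.meshgrid(np.arange(w),np.arange(h)); z=c["range_z"]
    P=np.stack([(u-c["cx"])/f*z,(v-c["cy"])/f*z,z],-1)
    T=np.linalg.inv(c["camera_from_world"]); return P@T[:3,:3].T+T[:3,3]
def save(c,n): cv2.imwrite(f"pics/{n}.png",c["img"][...,::-1])
def rayplane(c,u,v,z0):
    f=240/np.tan(np.radians(c["fov_y"])/2); T=np.linalg.inv(c["camera_from_world"])
    d=T[:3,:3]@np.array([(u-c["cx"])/f,(v-c["cy"])/f,1]); return T[:3,3]+d*(z0-T[2,3])/d[2]
def proj(c,p):
    f=240/np.tan(np.radians(c["fov_y"])/2); q=(c["camera_from_world"]@np.r_[p,1])[:3]
    return q[:2]/q[2]*f+[c["cx"],c["cy"]]
E
python3 - <<'E'
from h import *
import pickle
d={}
for n in("top","side"):
    c=bot.camera(n); save(c,n+"1"); d[n]=c; print(n,c["fov_y"],np.round(np.linalg.inv(c["camera_from_world"]),3))
pickle.dump(d,open("d.pkl","wb")); s=bot.state(); print({k:np.round(v,3) for k,v in s.items()})
E
```

```text
top 56.66323244935521 [[ 0.024 -0.993  0.118  0.377]
 [-1.    -0.026 -0.014 -0.048]
 [ 0.017 -0.118 -0.993  1.197]
 [ 0.     0.     0.     1.   ]]
side 55.84592999517744 [[ 0.996 -0.073  0.057  0.422]
 [-0.091 -0.67   0.737 -0.922]
 [-0.015 -0.739 -0.674  0.901]
 [ 0.     0.     0.     1.   ]]
{'clock': np.float64(0.1), 'joint_pos': array([ 1.139,  0.629,  0.038,  1.518, -0.027,  0.996, -0.02 ]), 'joint_velocities': array([-0.002, -0.001,  0.004, -0.002, -0.   ,  0.002,  0.   ]), 'effort': array([ 3.0000e-03, -5.6454e+01,  1.2300e+00, -1.9397e+01,  1.1000e-02,
        5.0000e-03, -0.0000e+00]), 'eef_pos': array([ 0.232, -0.606,  0.252]), 'ee_rot': array([-0.001,  0.983,  0.182, -0.   ]), 'contact_force': array([-0.09 ,  0.081,  0.055]), 'wrist_torque': array([0.046, 0.019, 0.012]), 'grip_force': np.float64(0.0), 'gripper_width': np.float64(0.085)}
```

View pics/top1.png

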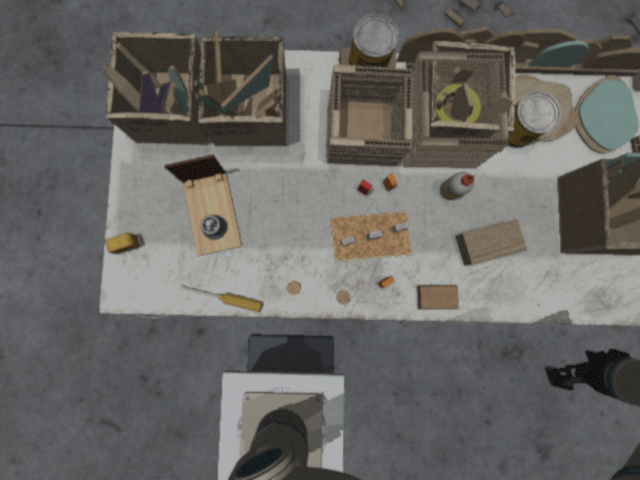

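View pics/side1.png

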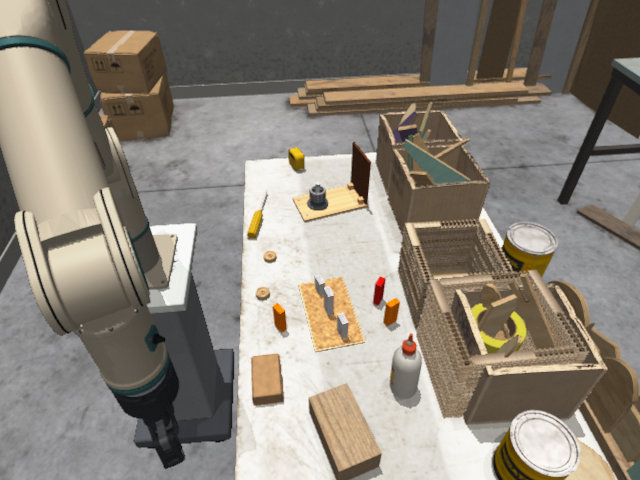

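The top view shows the chuck at about (212,227) on its foot plate, the dark backboard at (195,168), and the blocks on the cork at (348,241), (375,236) and (400,227). The side view has the blocks at (320,285), (329,300) and (343,325). The middle one looks tallest.

```bash
python3 - <<'E'
from h import *
import pickle
d=pickle.load(open("d.pkl","rb")); c=d["top"]; P=cloud(c)
def reg(u0,u1,v0,v1,zl,zh):
    u,v=np.meshgrid(range(u0,u1),range(v0,v1)); Q=P[v0:v1,u0:u1].reshape(-1,3); m=(Q[:,2]>zl)&(Q[:,2]<zh); return Q[m]
for (u,v) in [(348,241),(375,236),(400,227)]:
    Q=reg(u-14,u+14,v-14,v+14,.03,.15); t=Q[Q[:,2]>Q[:,2].max()-.012]; print(len(t),t.mean(0).round(4),Q[:,2].max().round(4), cv2.minAreaRect((t[:,:2]*1000).astype(np.float32)))
for zl,zh in[(.055,.07),(.07,.08),(.08,.11)]:
    Q=reg(190,235,205,250,zl,zh); print(zl,len(Q),Q.mean(0).round(4),cv2.minEnclosingCircle((Q[:,:2]*1000).astype(np.float32)))
Q=reg(180,250,170,260,.006,.016); print("foot",cv2.minAreaRect((Q[:,:2]*1000).astype(np.float32)))
Q=reg(160,250,140,200,.15,.19);print("back",Q.mean(0),cv2.minAreaRect((Q[:,:2]*1000).astype(np.float32)))
Q=reg(325,420,205,265,.004,.011); print("board",cv2.minAreaRect((Q[:,:2]*1000).astype(np.float32)))
E
```

```text
72 [ 0.4948 -0.157   0.05  ] 0.0559 ((494.8689270019531, -157.1577606201172), (15.957756996154785, 29.453950881958008), 17.40985870361328)
78 [ 0.5088 -0.2236  0.0798] 0.0849 ((509.1825256347656, -223.90953063964844), (15.789514541625977, 30.50507164001465), 13.070849418640137)
77 [ 0.533  -0.293   0.0641] 0.069 ((533.5640258789062, -293.4337158203125), (16.43705940246582, 31.124040603637695), 16.186233520507812)
0.055 168 [0.5243 0.1959 0.0639] ((524.5697631835938, 198.26583862304688), 25.59246253967285)
0.07 27 [0.5239 0.1977 0.0739] ((523.1528930664062, 200.0819091796875), 19.030696868896484)
0.08 29 [0.5248 0.1969 0.0885] ((525.1450805664062, 197.71922302246094), 7.168036937713623)
foot ((552.881591796875, 219.80506896972656), (220.1727294921875, 166.48568725585938), 19.109642028808594)
back [0.6598132  0.23144815 0.16472456] ((660.929931640625, 232.0480499267578), (9.470953941345215, 118.83277893066406), 14.485027313232422)
board ((511.96588134765625, -229.27398681640625), (147.33226013183594, 255.70106506347656), 3.467750072479248)
```

```bash
python3 -m inch '[{"fingers":85,"slide":[20,-13,-5],"spin":0},{"fingers":85,"slide":[38,-25,0],"spin":0},{"fingers":85,"slide":[38,-25,0],"spin":0},{"fingers":85,"slide":[38,-25,0],"spin":0},{"fingers":85,"slide":[38,-25,0],"spin":0},{"fingers":85,"slide":[38,-25,0],"spin":0},{"fingers":85,"slide":[38,-25,0],"spin":0},{"fingers":85,"slide":[38,-25,0],"spin":0},{"fingers":85,"slide":[20,-13,0],"spin":0},{"fingers":85,"slide":[0,0,0],"spin":0}]'; python3 - <<'E'
from h import *
c=bot.camera("wrist"); save(c,"w1"); print(c["fov_y"],np.round(np.linalg.inv(c["camera_from_world"]),3)); s=bot.state(); print(s["eef_pos"],s["joint_pos"],s["clock"])
E
```

```text
clock: 1.1
eef_pos: [0.4492, -0.3052, 0.258]
ee_rot: [-0.001, 0.983, 0.186, 0.001]
contact_force: [-0.2, -0.3, 1.1]
gripper_width: 0.085
grip_force: 0.0
59.922753751209555 [[ 0.365 -0.887 -0.284  0.522]
 [-0.931 -0.348 -0.109 -0.276]
 [-0.002  0.304 -0.953  0.378]
 [ 0.     0.     0.     1.   ]]
[ 0.44741746 -0.30796063  0.25804275] [ 0.53666411  0.46920584  0.02171915  1.81175948 -0.01369216  0.86138036
 -0.63578413] 1.15
```

View pics/w1.png

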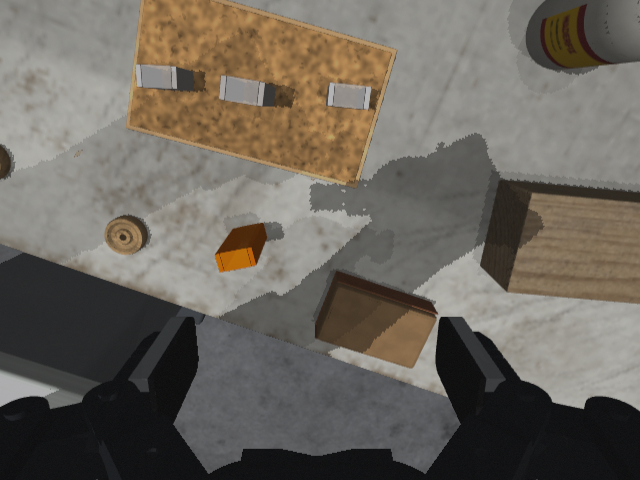

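The wrist view shows the three clear blocks at (155,77), (243,90) and (349,96). Their white frosted strips are at the ends along the row, so that is the direction to grip. Chuck next.

```bash
python3 -m inch '[{"fingers":85,"slide":[20,-35,0],"spin":0},{"fingers":85,"slide":[23,-40,0],"spin":0},{"fingers":85,"slide":[23,-40,0],"spin":0},{"fingers":85,"slide":[23,-40,0],"spin":0},{"fingers":85,"slide":[23,-40,0],"spin":0},{"fingers":85,"slide":[23,-40,0],"spin":0},{"fingers":85,"slide":[23,-40,0],"spin":0},{"fingers":85,"slide":[23,-40,0],"spin":0},{"fingers":85,"slide":[23,-40,0],"spin":0},{"fingers":85,"slide":[23,-40,0],"spin":0}]'; python3 -m inch '[{"fingers":85,"slide":[22,-40,0],"spin":0},{"fingers":85,"slide":[0,0,0],"spin":-0.14},{"fingers":85,"slide":[0,0,0],"spin":-0.14},{"fingers":85,"slide":[0,0,0],"spin":-0.14},{"fingers":85,"slide":[0,0,0],"spin":-0.14},{"fingers":85,"slide":[0,0,0],"spin":-0.14},{"fingers":85,"slide":[0,0,0],"spin":-0.14},{"fingers":85,"slide":[0,0,0],"spin":-0.14},{"fingers":85,"slide":[0,0,0],"spin":-0.14},{"fingers":85,"slide":[0,0,0],"spin":0}]'
cat > aim.py <<'E'
from h import *
import sys
def aim(goal):
    s=bot.state(); q=s["ee_rot"]; r=R.from_quat([q[1],q[2],q[3],q[0]]); M=r.as_matrix()
    print("tcp",s["eef_pos"].round(4) if hasattr(s["eef_pos"],"round") else s["eef_pos"],"yaw",np.arctan2(M[1,0],M[0,0]).round(3),"tilt",np.round(M[:2,2],4),"j7",round(float(s["joint_pos"][6]),3),"slide mm",(M.T@(np.array(goal)-s["eef_pos"])*1000).round(1))
if __name__=="__main__": aim([float(a) for a in sys.argv[1:4]])
E
python3 - <<'E'
from h import *
from aim import aim
c=bot.camera("wrist"); save(c,"w2"); P=cloud(c).reshape(-1,3)
m=np.hypot(P[:,0]-.5245,P[:,1]-.1975)<.04
Q=P[m]
for zl,zh in[(.06,.068),(.07,.08),(.083,.1)]:
    t=Q[(Q[:,2]>zl)&(Q[:,2]<zh)]; print(zl,len(t),t.mean(0).round(4) if len(t) else 0,np.round(cv2.minEnclosingCircle((t[:,:2]*1000).astype(np.float32))[0],1) if len(t) else 0)
aim([.5245,.1975,.16]); print(proj(c,[.5245,.1975,.09]))
E
```

```text
clock: 2.15
eef_pos: [0.5177, 0.1397, 0.2583]
ee_rot: [0.001, 0.984, 0.18, 0.0]
contact_force: [0.5, -1.0, -0.5]
gripper_width: 0.0851
grip_force: 0.0
clock: 3.15
eef_pos: [0.524, 0.1831, 0.2579]
ee_rot: [0.0, 0.737, 0.675, -0.0]
contact_force: [1.0, 0.1, -1.2]
gripper_width: 0.0853
grip_force: 0.0
0.06 1549 [0.529  0.1997 0.0646] [528.9 198. ]
0.07 288 [0.5292 0.1993 0.0742] [528.9 198.2]
0.083 333 [0.5298 0.1986 0.0894] [529.7 197.9]
tcp [0.5239 0.1834 0.258 ] yaw 1.48 tilt [-0.0004 -0.0008] j7 -0.68 slide mm [14.1 -0.6 98. ]
[315.27994103 203.0403158 ]
```

View pics/w2.png

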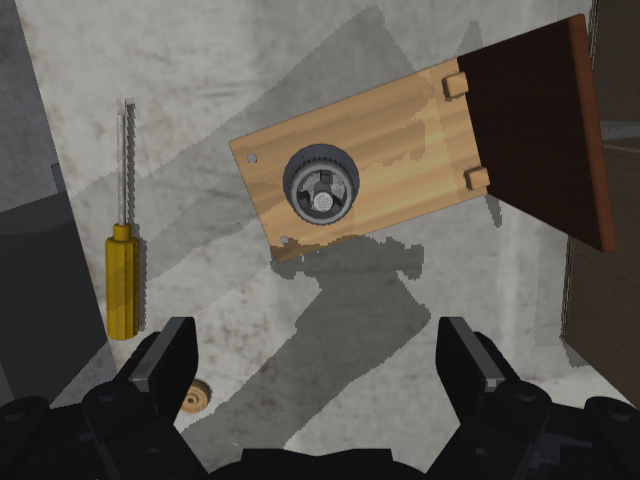

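The wrist view shows the chuck sleeve at (321,185) with the lamp lens at (322,200), the jaws open, and nothing near the finger path. Descending over it.

```bash
python3 -m inch '[{"fingers":85,"slide":[8,1,30],"spin":0},{"fingers":85,"slide":[7,1,40],"spin":0},{"fingers":85,"slide":[0,0,40],"spin":0},{"fingers":85,"slide":[0,0,30],"spin":0},{"fingers":85,"slide":[0,0,0],"spin":0}]'; python3 - <<'E'
from h import *
from aim import aim
aim([.527,.198,.055])
c=bot.camera("wrist"); P=cloud(c).reshape(-1,3)
Q=P[np.hypot(P[:,0]-.527,P[:,1]-.198)<.04]
for zl,zh in[(.06,.068),(.083,.1)]:
    t=Q[(Q[:,2]>zl)&(Q[:,2]<zh)]; print(zl,len(t),np.round(cv2.minEnclosingCircle((t[:,:2]*1000).astype(np.float32)),1) if 0 else cv2.minEnclosingCircle((t[:,:2]*1000).astype(np.float32)))
E
```

```text
clock: 3.7
eef_pos: [0.5241, 0.1979, 0.1145]
ee_rot: [-0.001, 0.738, 0.675, -0.004]
contact_force: [-0.2, -0.1, 1.0]
gripper_width: 0.0847
grip_force: 0.0
tcp [0.5241 0.1979 0.1145] yaw 1.482 tilt [-0.0074 -0.0044] j7 -0.786 slide mm [ 0.6  3.3 59.5]
0.06 4290 ((529.0344848632812, 198.2039031982422), 25.819765090942383)
0.083 1127 ((529.9229736328125, 198.0814208984375), 7.362635612487793)
```

```bash
python3 -m inch '[{"fingers":85,"slide":[0,2,15],"spin":0},{"fingers":85,"slide":[0,1,25],"spin":0},{"fingers":85,"slide":[0,0,18],"spin":0},{"fingers":85,"slide":[0,0,0],"spin":0},{"fingers":60,"slide":[0,0,0],"spin":0},{"fingers":60,"slide":[0,0,0],"spin":0}]' 20; python3 - <<'E'
from h import *
from aim import aim
aim([.527,.198,.055])
c=bot.camera("wrist"); save(c,"w3")
E
```

```text
clock: 4.35
eef_pos: [0.5308, 0.2004, 0.0618]
ee_rot: [0.0, 0.737, 0.676, 0.001]
contact_force: [-0.3, -0.3, 0.1]
gripper_width: 0.0604
grip_force: 0.0
tcp [0.5308 0.2004 0.0618] yaw 1.485 tilt [0.0027 0.0012] j7 -0.813 slide mm [-2.7 -3.6  6.8]
```

View pics/w3.png

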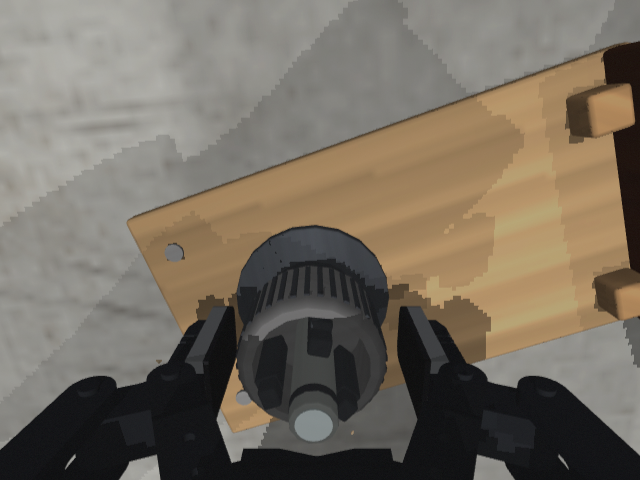

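The close view shows the sleeve spanning x=237 to 387 between pads at about 236 and 399, so it sits about 2 mm toward tool −y. I'll correct that, lower a bit and close gently.

```bash
python3 -m inch '[{"fingers":60,"slide":[-1.5,-2,7],"spin":0},{"fingers":60,"slide":[0,0,0],"spin":0},{"fingers":45,"slide":[0,0,0],"spin":0},{"fingers":45,"slide":[0,0,0],"spin":0},{"fingers":45,"slide":[0,0,0],"spin":0},{"fingers":45,"slide":[0,0,0],"spin":0}]' 20; python3 aim.py .529 .198 .055
```

```text
clock: 5.0
eef_pos: [0.5288, 0.1983, 0.0538]
ee_rot: [0.001, 0.737, 0.676, 0.001]
contact_force: [4.8, -2.1, 2.2]
gripper_width: 0.0495
grip_force: 21.8
tcp [0.5288 0.1983 0.0538] yaw 1.485 tilt [0.0024 0.0001] j7 -0.818 slide mm [-0.3  0.2 -1.2]
```

```bash
python3 -m inch '[{"fingers":30,"slide":[0,0.5,0],"spin":0},{"fingers":30,"slide":[0,0,0],"spin":0},{"fingers":30,"slide":[0,0,0],"spin":0.07},{"fingers":30,"slide":[0,0,0],"spin":0.07},{"fingers":30,"slide":[0,0,0],"spin":0.07},{"fingers":30,"slide":[0,0,0],"spin":0.07},{"fingers":30,"slide":[0,0,0],"spin":0.07},{"fingers":30,"slide":[0,0,0],"spin":0.07},{"fingers":30,"slide":[0,0,0],"spin":0.07},{"fingers":30,"slide":[0,0,0],"spin":0}]' 80; python3 aim.py .529 .198 .055; python3 -c "
from h import *;print(bot.state()['wrist_torque'])"
```

```text
clock: 6.0
eef_pos: [0.5293, 0.1981, 0.0541]
ee_rot: [0.001, 0.879, 0.476, 0.001]
contact_force: [4.1, -3.1, 6.0]
gripper_width: 0.0485
grip_force: 81.5
tcp [0.5293 0.1981 0.0541] yaw 0.993 tilt [ 0.0027 -0.0003] j7 -1.137 slide mm [-0.3 -0.2 -0.9]
[-0.63418546 -0.70149484 -0.22701523]
```

```bash
python3 -m inch '[{"fingers":30,"slide":[0,0,0],"spin":0.07},{"fingers":30,"slide":[0,0,0],"spin":0.07},{"fingers":30,"slide":[0,0,0],"spin":0.07},{"fingers":30,"slide":[0,0,0],"spin":0.07},{"fingers":30,"slide":[0,0,0],"spin":0.07},{"fingers":30,"slide":[0,0,0],"spin":0.07},{"fingers":30,"slide":[0,0,0],"spin":0.07},{"fingers":30,"slide":[0,0,0],"spin":0.05},{"fingers":30,"slide":[0,0,0],"spin":0.05},{"fingers":30,"slide":[0,0,0],"spin":0}]' 80; python3 aim.py .529 .198 .055; python3 -c "
from h import *;print(bot.state()['wrist_torque'])"
```

```text
clock: 7.0
eef_pos: [0.5298, 0.1976, 0.0541]
ee_rot: [0.001, 0.98, 0.201, 0.002]
contact_force: [4.4, -4.3, 5.9]
gripper_width: 0.0486
grip_force: 81.6
tcp [0.5298 0.1976 0.0541] yaw 0.404 tilt [ 0.0036 -0.0007] j7 -1.51 slide mm [-0.5 -0.7 -0.9]
[-0.89575059 -0.82047209 -0.02902233]
```

```bash
for i in 1; do python3 -m inch '[{"fingers":30,"slide":[0,0,0],"spin":0.05},{"fingers":30,"slide":[0,0,0],"spin":0.05},{"fingers":30,"slide":[0,0,0],"spin":0.05},{"fingers":30,"slide":[0,0,0],"spin":0}]' 80; done; python3 aim.py .529 .198 .055; python3 -c "
from h import *;s=bot.state();print(s['wrist_torque'],np.round(s['joint_pos'],3),np.round(s['effort'],2))"
```

```text
clock: 7.4
eef_pos: [0.5328, 0.1983, 0.0542]
ee_rot: [0.0, 0.992, 0.128, 0.005]
contact_force: [9.9, -3.5, -0.9]
gripper_width: 0.0485
grip_force: 85.0
tcp [0.5328 0.1983 0.0542] yaw 0.257 tilt [0.01   0.0004] j7 -1.602 slide mm [-3.8 -0.7 -0.8]
[-0.65974713 -2.05253     0.65505613] [-0.458  0.8    0.079  1.9   -0.126  0.437 -1.602] [ -3.23 -52.85  -1.56  -4.77  -1.51   2.8   -0.82]
```

```bash
python3 -m inch '[{"fingers":30,"slide":[0,0,0],"spin":0.03},{"fingers":30,"slide":[0,0,0],"spin":0}]' 80; python3 -c "
from h import *;s=bot.state();print(s['wrist_torque'])"; python3 -m inch '[{"fingers":65,"slide":[0,0,0],"spin":0},{"fingers":65,"slide":[0,0,0],"spin":0},{"fingers":65,"slide":[0,0,0],"spin":0},{"fingers":65,"slide":[0,0,-20],"spin":0},{"fingers":65,"slide":[0,0,-40],"spin":0},{"fingers":65,"slide":[-20,0,-40],"spin":0},{"fingers":65,"slide":[-30,0,-40],"spin":0},{"fingers":65,"slide":[-10,0,-20],"spin":0},{"fingers":65,"slide":[0,0,0],"spin":0}]'; python3 - <<'E'
from h import *
from aim import aim
aim([.529,.198,.2])
c=bot.camera("wrist"); P=cloud(c); u,v=proj(c,[.529,.198,.08]).astype(int); print(u,v)
a=c["img"][max(v-70,0):v+70,max(u-90,0):u+90]; cv2.imwrite("pics/w4.png",cv2.resize(a[...,::-1],None,fx=4,fy=4))
P=P.reshape(-1,3);Q=P[np.hypot(P[:,0]-.529,P[:,1]-.198)<.04]
for zl,zh in[(.06,.068),(.083,.1)]:
    t=Q[(Q[:,2]>zl)&(Q[:,2]<zh)]; print(zl,len(t),cv2.minEnclosingCircle((t[:,:2]*1000).astype(np.float32)),t.mean(0))
E
```

```text
clock: 7.6
eef_pos: [0.5336, 0.1983, 0.0542]
ee_rot: [0.0, 0.994, 0.113, 0.006]
contact_force: [11.3, -3.3, -1.8]
gripper_width: 0.0481
grip_force: 85.3
[-0.68841442 -2.34593106  0.6376978 ]
clock: 8.5
eef_pos: [0.4686, 0.1858, 0.216]
ee_rot: [-0.001, 0.994, 0.113, 0.001]
contact_force: [0.3, 0.6, -0.7]
gripper_width: 0.0646
grip_force: 0.0
tcp [0.4686 0.1858 0.216 ] yaw 0.227 tilt [0.0026 0.0024] j7 -1.672 slide mm [61.5  1.7 16.2]
321 137
0.06 2155 ((528.749267578125, 198.11106872558594), 25.580610275268555) [0.5297523  0.19824772 0.06468084]
0.083 485 ((528.8948364257812, 198.1549835205078), 7.164384365081787) [0.52921377 0.19826872 0.08957212]
```

View pics/w4.png

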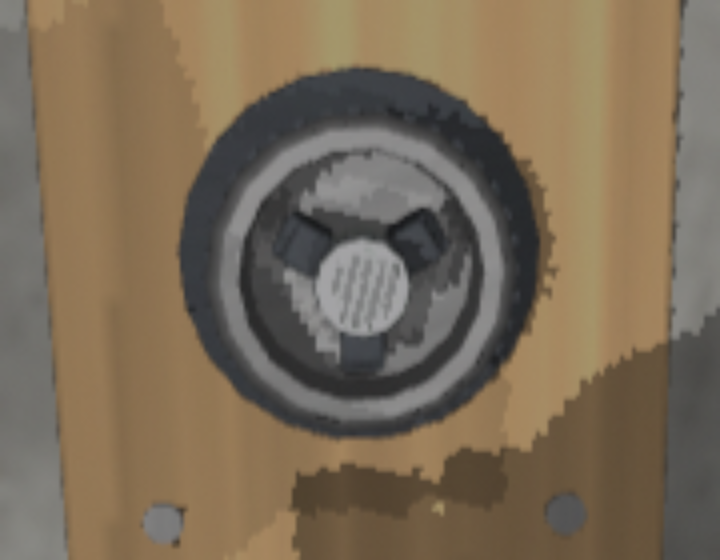

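The jaws have closed on the lamp, whose lens is at (362,285) and now sits on the sleeve axis. I'll check the jaw travel numerically.

```bash
python3 - <<'E'
from h import *
import pickle
for c in(bot.camera("wrist"),bot.camera("top")):
    P=cloud(c).reshape(-1,3); ctr=np.array([.5289,.1981]) if c["fov_y"]>58 else np.array([.5247,.1978])
    for d in (0,):
        r=np.hypot(*(P[:,:2]-ctr).T); m=(P[:,2]>.0715)&(P[:,2]<.078)&(r<.03); print(m.sum(),np.percentile(r[m],[2,50,90,95,100]).round(4))
    Q=P[(P[:,2]>.15)&(P[:,2]<.18)&(np.hypot(P[:,0]-.66,P[:,1]-.23)<.09)]; 
    if len(Q): print("back",cv2.minAreaRect((Q[:,:2]*1000).astype(np.float32)))
E
```

```text
305 [0.0072 0.01   0.0121 0.0124 0.0126]
14 [0.0067 0.0097 0.0124 0.0128 0.0134]
back ((660.64306640625, 232.44544982910156), (9.73308277130127, 118.98109436035156), 14.483593940734863)
```

```bash
python3 -m inch '[{"fingers":56,"slide":[-10,40,-4],"spin":0},{"fingers":56,"slide":[-10,40,0],"spin":0},{"fingers":56,"slide":[-10,40,0],"spin":0},{"fingers":56,"slide":[-10,40,0],"spin":0},{"fingers":56,"slide":[-10,40,0],"spin":0},{"fingers":56,"slide":[-10,40,0],"spin":0},{"fingers":56,"slide":[-10,40,0],"spin":0},{"fingers":56,"slide":[-10,40,0],"spin":0},{"fingers":56,"slide":[-10,40,0],"spin":0},{"fingers":56,"slide":[-10,37,0],"spin":0}]'; python3 -m inch '[{"fingers":56,"slide":[0,0,0],"spin":0},{"fingers":56,"slide":[0,0,0],"spin":0}]'
python3 - <<'E'
from h import *
from aim import aim
aim([.512,-.224,.2])
c=bot.camera("wrist"); save(c,"w5"); P=cloud(c); Q=P.reshape(-1,3)
for lo,hi in((.076,.09),(.061,.07),(.045,.056)):
    for x,y in((.512,-.224),(.499,-.157),(.537,-.293)):
        t=Q[(Q[:,2]>lo)&(Q[:,2]<hi)&(np.hypot(Q[:,0]-x,Q[:,1]-y)<.03)]
        if len(t)>40: print(lo,len(t),t.mean(0).round(4),cv2.minAreaRect((t[:,:2]*1000).astype(np.float32)))
E
```

```text
clock: 9.65
eef_pos: [0.4604, -0.2261, 0.2155]
ee_rot: [-0.001, 0.994, 0.112, -0.001]
contact_force: [1.0, -0.5, 0.1]
gripper_width: 0.0562
grip_force: 0.0
clock: 9.85
eef_pos: [0.4602, -0.2248, 0.2156]
ee_rot: [-0.001, 0.994, 0.111, -0.001]
contact_force: [-0.6, 1.2, 0.1]
gripper_width: 0.0559
grip_force: 0.0
tcp [ 0.4602 -0.2248  0.2156] yaw 0.223 tilt [-0.0028  0.0012] j7 -0.848 slide mm [50.7 10.7 15.5]
0.076 1331 [ 0.5139 -0.2242  0.0805] ((513.830078125, -224.3699188232422), (15.885207176208496, 29.56218910217285), 12.672622680664062)
0.061 45 [ 0.5213 -0.2225  0.0655] ((521.2765502929688, -222.8472137451172), (0.8139581680297852, 28.892887115478516), 13.165658950805664)
0.061 1263 [ 0.5377 -0.2933  0.0645] ((537.7007446289062, -293.8922119140625), (16.133045196533203, 30.81790542602539), 16.31116485595703)
0.045 55 [ 0.5212 -0.2222  0.0496] ((521.1641235351562, -222.5758056640625), (0.5470538139343262, 28.569448471069336), 12.372653007507324)
0.045 1112 [ 0.4994 -0.1579  0.0504] ((499.1357421875, -157.4541473388672), (16.086511611938477, 30.530920028686523), 18.282516479492188)
0.045 133 [ 0.5374 -0.2834  0.0501] ((542.65673828125, -289.21661376953125), (13.414327621459961, 33.30302429199219), 42.861549377441406)
```

View pics/w5.png

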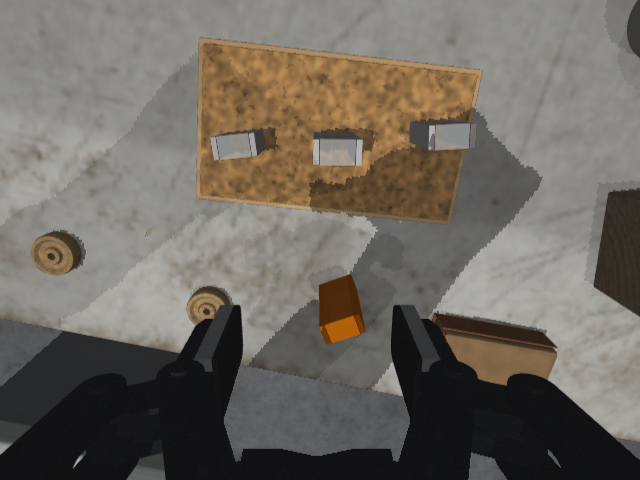

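The tall block is centred at (338,150), with its frosted strips at its left and right ends along the closing direction. The neighbours at (235,147) and (452,136) are clear of the fingers.

```bash
python3 -m inch '[{"fingers":56,"slide":[25,5,15],"spin":0},{"fingers":56,"slide":[27.5,6.2,20],"spin":0},{"fingers":56,"slide":[0,0,20],"spin":0},{"fingers":56,"slide":[0,0,0],"spin":0},{"fingers":56,"slide":[0,0,0],"spin":0}]' 20; python3 - <<'E'
from h import *
from aim import aim
c=bot.camera("wrist"); Q=cloud(c).reshape(-1,3)
t=Q[(Q[:,2]>.076)&(Q[:,2]<.086)&(np.hypot(Q[:,0]-.514,Q[:,1]+.224)<.03)]
r=cv2.minAreaRect((t[:,:2]*1000).astype(np.float32)); print(len(t),r); aim([r[0][0]/1e3,r[0][1]/1e3,.061])
E
```

```text
clock: 10.4
eef_pos: [0.514, -0.2219, 0.1618]
ee_rot: [-0.001, 0.994, 0.114, -0.001]
contact_force: [-0.3, 0.4, -0.1]
gripper_width: 0.056
grip_force: 0.0
1759 ((513.988037109375, -224.3573760986328), (16.38644790649414, 29.742218017578125), 12.394954681396484)
tcp [ 0.5144 -0.2225  0.1626] yaw 0.227 tilt [-0.0004  0.0003] j7 -0.873 slide mm [ -0.8   1.7 101.6]
```

```bash
python3 -m inch '[{"fingers":56,"slide":[-0.5,1.5,20],"spin":0.005},{"fingers":56,"slide":[0,0,35],"spin":0},{"fingers":56,"slide":[0,0,30],"spin":0},{"fingers":56,"slide":[0,0,16],"spin":0},{"fingers":56,"slide":[0,0,0],"spin":0},{"fingers":56,"slide":[0,0,0],"spin":0}]' 20; python3 aim.py .514 -.2243 .061
```

```text
clock: 11.05
eef_pos: [0.5149, -0.2252, 0.0625]
ee_rot: [0.0, 0.994, 0.11, 0.001]
contact_force: [0.1, -0.2, -0.2]
gripper_width: 0.0561
grip_force: 0.0
tcp [ 0.5149 -0.2252  0.0625] yaw 0.221 tilt [ 0.0012 -0.0005] j7 -0.853 slide mm [-0.7 -1.   1.4]
```

Aligned, so close gently.

```bash
python3 -m inch '[{"fingers":40,"slide":[-0.5,-0.5,0],"spin":0},{"fingers":32,"slide":[0,0,0],"spin":0},{"fingers":24,"slide":[0,0,0],"spin":0},{"fingers":24,"slide":[0,0,0],"spin":0},{"fingers":24,"slide":[0,0,0],"spin":0},{"fingers":24,"slide":[0,0,0],"spin":0}]' 30; python3 -m inch '[{"fingers":24,"slide":[0,0,-5],"spin":0},{"fingers":24,"slide":[0,0,-20],"spin":0},{"fingers":24,"slide":[0,0,-35],"spin":0},{"fingers":24,"slide":[0,0,-40],"spin":0},{"fingers":24,"slide":[0,0,-40],"spin":0},{"fingers":24,"slide":[0,0,-30],"spin":0},{"fingers":24,"slide":[0,0,0],"spin":0},{"fingers":24,"slide":[0,0,0],"spin":0}]'
python3 aim.py .527 .198 .228
```

```text
clock: 11.65
eef_pos: [0.5146, -0.2248, 0.0627]
ee_rot: [0.0, 0.994, 0.11, 0.001]
contact_force: [-1.1, 0.8, 7.5]
gripper_width: 0.0294
grip_force: 29.4
clock: 12.45
eef_pos: [0.5138, -0.2244, 0.232]
ee_rot: [0.0, 0.994, 0.11, 0.001]
contact_force: [-0.8, 0.3, -1.1]
gripper_width: 0.0296
grip_force: 29.7
tcp [ 0.5138 -0.2244  0.232 ] yaw 0.221 tilt [ 0.0013 -0.0003] j7 -0.889 slide mm [ 105.4 -409.3    3.9]
```

```bash
python3 -m inch '[{"fingers":24,"slide":[4,-15,0],"spin":0},{"fingers":24,"slide":[8,-30,0],"spin":0},{"fingers":24,"slide":[11,-42,0],"spin":0},{"fingers":24,"slide":[12,-45,0],"spin":0},{"fingers":24,"slide":[12,-45,0],"spin":0},{"fingers":24,"slide":[12,-45,0],"spin":0},{"fingers":24,"slide":[12,-45,0],"spin":0},{"fingers":24,"slide":[12,-45,0],"spin":0},{"fingers":24,"slide":[11,-42,0],"spin":0},{"fingers":24,"slide":[8,-30,0],"spin":0}]'; python3 -m inch '[{"fingers":24,"slide":[4,-15,0],"spin":-0.015},{"fingers":24,"slide":[2,-10,0],"spin":-0.015},{"fingers":24,"slide":[0,0,0],"spin":0},{"fingers":24,"slide":[0,0,0],"spin":0}]'
python3 aim.py .5289 .1982 .1655
```

```text
clock: 13.45
eef_pos: [0.527, 0.1774, 0.2296]
ee_rot: [-0.001, 0.994, 0.112, -0.002]
contact_force: [-0.0, 0.5, -1.1]
gripper_width: 0.0297
grip_force: 29.8
clock: 13.85
eef_pos: [0.5295, 0.1962, 0.231]
ee_rot: [0.001, 0.992, 0.124, -0.0]
contact_force: [-0.4, -0.5, -0.2]
gripper_width: 0.0298
grip_force: 29.8
tcp [0.5295 0.1962 0.231 ] yaw 0.248 tilt [-0.0007 -0.0015] j7 -1.634 slide mm [ 0.  -2.2 65.5]
```

```bash
python3 -m inch '[{"fingers":24,"slide":[0,-1,15],"spin":0},{"fingers":24,"slide":[0,-1,20],"spin":0},{"fingers":24,"slide":[0,0,15],"spin":0},{"fingers":24,"slide":[0,0,10],"spin":0},{"fingers":24,"slide":[0,0,5],"spin":0},{"fingers":24,"slide":[0,0,0],"spin":0},{"fingers":24,"slide":[0,0,0],"spin":0}]'
python3 - <<'E'
from h import *
from aim import aim
aim([.5289,.1982,.1655])
c=bot.camera("side"); u,v=proj(c,[.529,.198,.13]).astype(int); a=c["img"][v-50:v+50,u-60:u+60]; A=cv2.resize(a[...,::-1],(480,400))
w=bot.camera("wrist"); B=cv2.resize(w["img"][...,::-1],(320,240)); o=np.zeros((400,800,3),np.uint8); o[:,:480]=A; o[:240,480:]=B; cv2.imwrite("pics/f1.png",o)
for p in([.529,.198,.09],[.529,.198,.11],[.529,.198,.184]): print((proj(c,p)-[u-60,v-50])*4)
P=cloud(c).reshape(-1,3); Q=P[(np.hypot(P[:,0]-.526,P[:,1]-.198)<.025)&(P[:,2]>.083)&(P[:,2]<.135)]
for lo in np.arange(.083,.135,.004):
    t=Q[(Q[:,2]>=lo)&(Q[:,2]<lo+.004)]; print(lo.round(3),len(t), np.r_[t.min(0)[:2],t.max(0)[:2]].round(4) if len(t) else "")
E
```

```text
clock: 14.55
eef_pos: [0.5295, 0.1998, 0.1669]
ee_rot: [-0.0, 0.992, 0.125, 0.0]
contact_force: [-0.1, 0.8, -0.8]
gripper_width: 0.0296
grip_force: 29.8
tcp [0.5295 0.1998 0.1669] yaw 0.25 tilt [0.001  0.0002] j7 -1.623 slide mm [-1.   1.4  1.4]
[240.50468291 247.07080452]
[240.31578144 225.39162891]
[239.58316806 141.31364584]
0.083 6 [0.5222 0.1888 0.5343 0.1982]
0.087 10 [0.5223 0.1881 0.534  0.2034]
0.091 1 [0.5312 0.1936 0.5312 0.1936]
0.095 0 
0.099 0 
0.103 0 
0.107 1 [0.5367 0.1873 0.5367 0.1873]
0.111 9 [0.5174 0.1809 0.5367 0.2057]
0.115 8 [0.5176 0.1819 0.537  0.2069]
0.119 8 [0.5176 0.1821 0.5366 0.2062]
0.123 9 [0.5175 0.1822 0.5369 0.205 ]
0.127 8 [0.5175 0.1799 0.5365 0.2039]
0.131 7 [0.5175 0.1809 0.5367 0.2038]
```

View pics/f1.png

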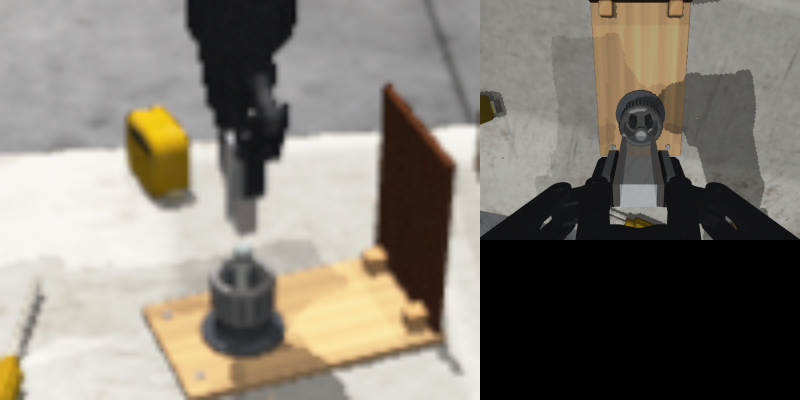

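The side view shows the block upright at about (240,190). It sits directly above the lens at (240,247) with a clear gap of about 2 cm. One small trim, settle, and hand in.

```bash
python3 -m inch '[{"fingers":24,"slide":[-0.5,1,0],"spin":0},{"fingers":24,"slide":[0,0,0],"spin":0},{"fingers":24,"slide":[0,0,0],"spin":0},{"fingers":24,"slide":[0,0,0],"spin":0},{"fingers":24,"slide":[0,0,0],"spin":0},{"fingers":24,"slide":[0,0,0],"spin":0}]'; python3 aim.py .5289 .1982 .1655; python3 -c "
from workcell import bot; print(bot.close_job())"
```

```text
clock: 15.25
eef_pos: [0.5287, 0.1991, 0.1663]
ee_rot: [0.0, 0.992, 0.125, 0.0]
contact_force: [-0.4, -0.2, -0.9]
gripper_width: 0.0297
grip_force: 29.8
tcp [0.5287 0.1991 0.1663] yaw 0.251 tilt [ 0. -0.] j7 -1.622 slide mm [-0.1  0.9  0.8]
the job is handed in; nothing more can be done
None
```

I tightened the chuck on the lamp and handed the job in at 15 s with the tallest block held by its frosted sides, about 2 cm above the lens and lined up with the backboard; the hand-in returned no verdict, and I judged the sleeve to be at its stop from the torque rise and jaw positions.

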